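# Load a coupon into a flow cell and hold the cell pressed shut

### The arm

A 6-joint arm with a two-finger parallel gripper is mounted at the origin on a cart in front of the work surface, level with it; the furniture and walls round the work are solid. World frame = base frame: x ahead of the robot, y to its left, z up, the work surface at z = 0. Lengths are in m, angles in rad, forces in N, time in s.
With the tool pointing down it reaches from about 0.3 to 0.775 m from the base axis. Payload 14.6 kg.
Tool frame: the origin (TCP) lies at the centre of the arm's flange, where the gripper is bolted on; the fingertips stand 199 mm ahead of it and the grasp point (between the pads) lies 180 mm ahead of it; z points along the fingers, y is the line along which they close (so a half turn about z gives the same grasp; the last joint's range is limited). The gripper opens to 94 mm and grips with 3 to 60 N. Pads are 16 mm wide; open, the fingers measure 119 mm over their backs; the gripper's body (75 mm by 177 mm) begins 78 mm behind the grasp point.
Start: joints at [-0.067, 0.3, 1.521, -0, 1.321, -0.067], TCP at [0.55, -0, 0.405] pointing down, gripper open.
Joint ranges: [-3.03, 3.03], [-0.79, 2.21], [0.23, 2.52], [-1.04, 4.18], [0, 3.07], [-2.55, 2.55]. Speed limits (rad/s): [2.22, 2.22, 2.57, 3.14, 3.14, 3.14].

### API

Orientations are given as [roll, pitch, yaw] about the fixed x, y, z axes, in that order (R = Rz(yaw) Ry(pitch) Rx(roll)).
In Python, from station import ctrl gives the robot as it stands. The module is installed in compiled form; this text tells all that it offers.
- The arm moves only by the tool servo_tool, never from a script. Its argument "motion" is a list of rows, each a list of 5 numbers: the closure, from 0 (fully open) to 1 (shut), then the shift along the world's x, y, z in cm, then the turn about the world's z in degrees. A call has 1 to 20 rows; each row is the pose to reach, as a shift and turn from the pose commanded when the call began; what a row does not reach only later rows make up. A row lasts 1/8 s, in which the tool goes at most 62.5 mm and 10.7 degrees, less where a joint would pass 70% of its speed; a pose out of reach is approached as far as the arm can. A call with a gripper value outside its range is refused whole. The fingers move at their own pace and stop on an object; "squeeze" is the grip in N (left out, the last holds). Time passes only in rows, so rows that repeat a pose let the fingers close. It gives the time, the measured TCP pose, the force, the opening and the grip force at its end, in the units of the state.
- ctrl.get_obs(): the state, without advancing time (a new reading comes with each control period).
- ctrl.camera(name): name is "scene" or "side" or "wrist"; returns a dict with "image" (400x640x3 uint8, red, green, blue), "fx", "fy", "cx", "cy" (pixels), "camera_from_world" (4x4, takes a point from world to camera coordinates); the wrist camera has in their place "hand_eye" (4x4, takes a point from camera to tool coordinates, whose origin is the TCP and whose axes are the flange's). Camera axes: x right, y up, looking along -z (the intrinsics and any distortion apply to the point x, -y, -z); pixel columns grow to the right and rows downward; lengths in m; the calibration is good to about 2 mm. A picture is of the moment at which its call begins: read the wrist's pose just before it. There is no depth.
- ctrl.hand_in(): hands the job in; it is judged then, once.
The state is a dict: "time_s": time; "qpos": joint angles; "joint_vel": joint speeds; "tau": joint torques, N m; "ee_pos": TCP position; "eef_rot": TCP orientation; "force": force on the tool from outside, world axes, zero at the start; "moment": the same for the moment, N m; "grip_width": finger opening in m; "grip_force": force on a finger pad.
Only numpy, scipy, OpenCV 4.12 (cv2) and the standard library are available. Lean on these libraries where they do the work, as an engineer would, in place of code of your own. Each camera call takes 0.05 s, during which the arm holds its last target. There are 200 camera calls.

### The job

Get the coupon flow cell ready for clamping: take the copper coupon out of the green rack and slide it edgewise, fully home, into the slot of the cell's lower half. Then set the upper half (with the blue grip) over the two dowel pins and press it down until the red gasket is squeezed flat and the two halves meet, and finish while still holding it pressed shut. Leave the steel coupon in the rack and do not knock over or shift the flask and the dropper bottle.

Things in the scene. Friction and masses are not known exactly. Their poses are not given: they have to be found in the camera images.
- cell_face (a point): Centre of the flat top face of the flow cell's lower half, 50 mm above the bench; z up, y along its length and its slot. The lower half is a grey plastic block 60 mm (x) by 124 mm (y) on an aluminium foot plate 84 x 148 x 8 mm, fixed to the bench. Two white hose barbs stick out 23 mm from its front (-x) side, 23 mm below the face.
- cell_slot (a point): Middle of the floor of the coupon slot in the lower half's top face, 34 mm straight below the middle of the face. The slot is 6.5 mm wide (x), 43 mm long (y) and 34 mm deep; its mouth is flared all round by 3 mm at 45 degrees.
- cell_pin (a point): Tip of one of the two round steel dowel pins on the lower half: 8 mm in diameter, standing 27 mm above the top face, upper 8 mm tapered to a 3 mm tip. The pins stand on the face's long middle line at y = +48 mm (this one) and -48 mm from its centre.
- cell_gasket (a joint): Squeeze of the soft red gasket frame on the lower half's top face (46 x 76 mm outside, 28 x 58 mm inside, round the slot), in m: 0 when free, 5 mm proud of the face; 0.005 when squeezed flush so that the halves meet. It springs back with 2.8 N per mm (14 N when flush); the upper half's own weight squeezes it by only about 1.4 mm.
- cell_top: Upper half of the flow cell, loose, about 0.4 kg, right side up; origin at the centre of its flat underside, z up. Grey plastic with an aluminium cover, 60 mm (x) by 124 mm (y) by 36 mm. Two 9.6 mm holes for the pins go right through at y = +48 and -48 mm. A pocket in the underside, 18 (x) by 52 (y) by 28 mm deep, takes the coupon's top. Fits either way round.
- cell_top_grip (a point): Centre of the blue grip bar on the upper half: 22 mm wide (x), 56 mm long (y), 28 mm high, on the middle of the cover; this point is 50 mm above the upper half's underside. Axes as the upper half.
- coupon_rack: Green plastic rack, fixed to the bench, 44 mm (x) by 124 mm (y) by 36 mm high; origin at the centre of its underside, z up. Two slots in line along y, centred at y = +28 and -28 mm, each 6.5 mm wide (x), 43 mm long (y), 26 mm deep, flared by 3 mm; one holds the copper coupon, the other the steel one (either way).
- copper_coupon_mid (a point): Centre of the copper coupon: a copper-coloured plate 4 mm thick (x), 40 mm wide (y), 58 mm tall (z), 0.08 kg, with a small mounting hole near its top. It starts upright in the rack, 32 mm of it above the rack's top; fully home in the cell's slot it stands 24 mm above the lower half's face, this point 5 mm below the face.
- steel_coupon_mid (a point): Centre of the steel coupon, same shape and size as the copper one but silver-coloured, in the rack's other slot. It stays there.
- flask: Conical glass flask, 67 mm in diameter and 104 mm tall, standing loose on the bench; origin at the centre of its underside. A bystander.
- dropper_bottle: Small brown dropper bottle, 31 mm in diameter and 86 mm tall, standing loose on the bench; origin at the centre of its underside. A bystander.
Not all that is in view belongs to the job. Leave any turquoise look-alike of the cell_top alone.

How it is judged:
By the outcome, as a careful person would: the job done as asked, in the order asked, and still so for the second after the job is handed in, while the arm keeps its last pose, push and grip.
It also fails if it takes over 54 s, if anything falls off the work surface, if the arm or the gripper's body presses on something with over 40 N, if the wrist force passes 120 N, or if a joint passes its speed limit or range.

## Working session

There is one attempt and no reset: what is moved stays moved. The work goes in short steps, Python scripts to look and compute and a tool call to move; the robot and the scene stay as the last step left them, time stands still between calls to the robot, and variables do not carry over. Pictures are saved under pics/ and viewed, at most 12 in all, crops included, and the job is handed in when it is done.

Besides the shell and the picture viewer there is one more tool, called after "Emit:" as name(argument=value, ...), one argument or row to a line, values as JSON. servo_tool: Moves the arm, as the interface text tells. Its arguments: {"type":"object","properties":{"motion":{"type":"array","items":{"type":"array","items":{"type":"number"}}},"squeeze":{"type":"number"}},"required":["motion"]}

```bash
mkdir -p pics; cat > h.py <<'E'
import numpy as np, cv2
from station import ctrl
from scipy.spatial.transform import Rotation as R
def snap(n,f):
    o=ctrl.get_obs(); c=ctrl.camera(n); cv2.imwrite('pics/'+f,c['image'][:,:,::-1])
    if n=='wrist':
        T=np.eye(4);T[:3,:3]=R.from_euler('xyz',o['eef_rot']).as_matrix();T[:3,3]=o['ee_pos']
        c['W']=T@np.array(c['hand_eye'])
    else: c['W']=np.linalg.inv(np.array(c['camera_from_world']))
    d={k:np.array(c[k]).tolist() for k in ('fx','fy','cx','cy','W')}
    d['keys']=[k for k in c]; d['dist']=np.array(c.get('distortion',[])).tolist() if 'distortion' in c else None
    import json; json.dump(d,open('pics/'+f+'.json','w')); return d
def load(f):
    import json; return json.load(open('pics/'+f+'.json'))
def pix(d,u,v,z):
    W=np.array(d['W']); r=W[:3,:3]@np.array([(u-d['cx'])/d['fx'],-(v-d['cy'])/d['fy'],-1]); p=W[:3,3]
    return p+r*(z-p[2])/r[2]
def proj(d,P):
    q=np.linalg.inv(np.array(d['W']))@np.append(P,1); return np.array([d['cx']+d['fx']*q[0]/-q[2], d['cy']+d['fy']*q[1]/q[2]])
E
python3 - <<'E'
from h import *
for n in ('scene','side','wrist'):
    d=snap(n,n+'0.png'); print(n,d['keys'],d['dist'],np.round(np.array(d['W']),3).tolist(),d['fx'])
print(ctrl.get_obs())
E
```

```text
scene ['image', 'fx', 'fy', 'cx', 'cy', 'camera_from_world', 'W'] None [[0.825, 0.208, -0.525, 0.011], [-0.565, 0.323, -0.76, -0.661], [0.012, 0.923, 0.384, 0.461], [0.0, 0.0, 0.0, 1.0]] 361.24578753698233
side ['image', 'fx', 'fy', 'cx', 'cy', 'camera_from_world', 'W'] None [[-0.314, 0.386, -0.868, -0.645], [-0.949, -0.139, 0.281, 0.478], [-0.012, 0.912, 0.41, 0.627], [0.0, 0.0, 0.0, 1.0]] 400.1763644231119
wrist ['image', 'fx', 'fy', 'cx', 'cy', 'hand_eye', 'W'] None [[1.0, -0.0, 0.0, 0.551], [0.0, 0.958, 0.287, 0.083], [-0.0, -0.287, 0.958, 0.384], [0.0, 0.0, 0.0, 1.0]] 306.49288270014455
{'time_s': 0.15, 'qpos': array([-6.65812689e-02,  3.00349880e-01,  1.52139837e+00, -6.96218924e-06,
        1.32068079e+00, -6.65947891e-02]), 'joint_vel': array([-0.0007312 , -0.00084475, -0.00058548, -0.00044416, -0.00037567,
        0.00150105]), 'tau': array([-2.50185103e-04, -5.31960297e+01, -3.52822959e+01,  7.07691838e-02,
        2.35654798e-02, -3.66386917e-05]), 'ee_pos': array([5.49987017e-01, 7.75141467e-06, 4.04230045e-01]), 'eef_rot': array([-3.14075767e+00, -4.89288211e-05,  1.57081155e+00]), 'force': array([ 0.30203542, -0.13740826, -0.0993523 ]), 'moment': array([ 0.0080896 ,  0.01128306, -0.02201835]), 'grip_force': 0.0, 'grip_width': 0.09395648813723052}
```

View pics/scene0.png

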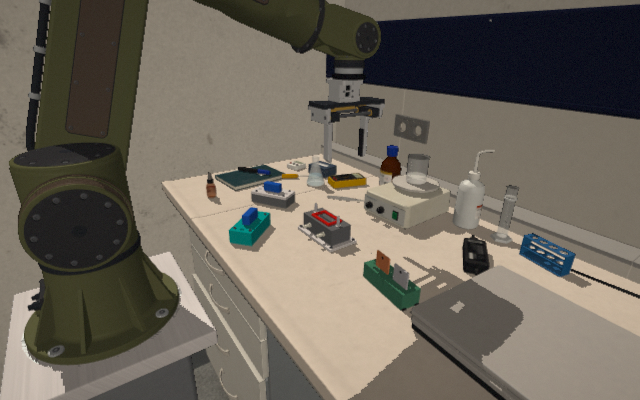

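View pics/wrist0.png

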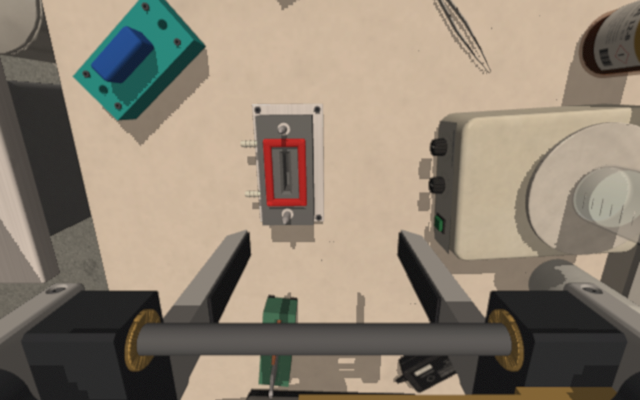

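View pics/side0.png

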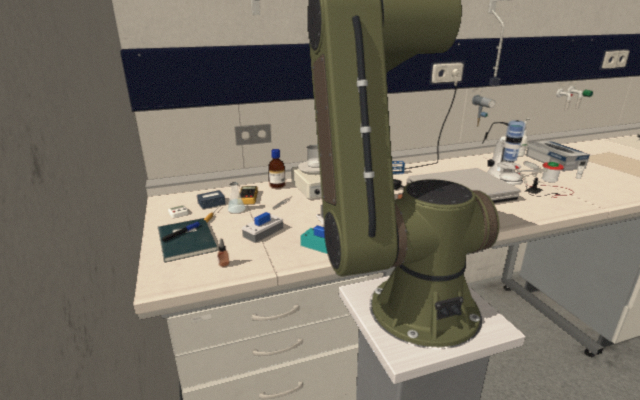

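```bash
python3 - <<'E'
from h import *
s=load('scene0.png'); w=load('wrist0.png'); e=load('side0.png')
for n,p,z in [('grip',(273,187),.06),('copper top',(383,255),.068),('steel top',(401,268),.068),('rack L',(365,263),.036),('rack R',(418,290),.036),('flask',(315,185),0),('dropper',(211,197),0),('turq',(250,215),.06),('gasket',(323,217),.055)]: print(n,pix(s,*p,z).round(3))
print('side grip',pix(e,263,217,.06).round(3),'dropper',pix(e,224,264,0).round(3),'flask',pix(e,237,209,0).round(3))
im=cv2.imread('pics/wrist0.png').astype(int); b,g,r=im[...,0],im[...,1],im[...,2]
m=((r>150)&(g<70)&(b<70)).astype(np.uint8)
c=max(cv2.findContours(m,0,1)[0],key=cv2.contourArea)
P=np.array([pix(w,*q[0],.055)[:2] for q in c])
print(cv2.minAreaRect((P*1000).astype(np.float32)))
for p in [(283,129),(287,215)]: print('pin',pix(w,*p,.077).round(4))
E
python3 - <<'E'
import cv2
a=cv2.imread('pics/wrist0.png')[90:240,230:340]; b=cv2.imread('pics/scene0.png')[240:310,350:430]
import numpy as np
a=cv2.resize(a,(440,600),interpolation=2); b=cv2.resize(b,(360,315),interpolation=2)
o=np.zeros((600,800,3),np.uint8);o[:,:440]=a;o[:315,440:]=b;cv2.imwrite('pics/c1.png',o)
E
```

```text
grip [0.486 0.26  0.06 ]
copper top [ 0.485 -0.218  0.068]
steel top [ 0.481 -0.271  0.068]
rack L [ 0.469 -0.184  0.036]
rack R [ 0.491 -0.308  0.036]
flask [0.693 0.334 0.   ]
dropper [ 0.345  0.426 -0.   ]
turq [0.344 0.117 0.06 ]
gasket [0.5   0.015 0.055]
side grip [0.488 0.284 0.06 ] dropper [0.351 0.428 0.   ] flask [0.705 0.341 0.   ]
((508.3074951171875, 12.769512176513672), (43.617774963378906, 73.54155731201172), 0.1370370090007782)
pin [0.511  0.0614 0.077 ]
pin [ 0.5119 -0.0281  0.077 ]
```

View pics/c1.png

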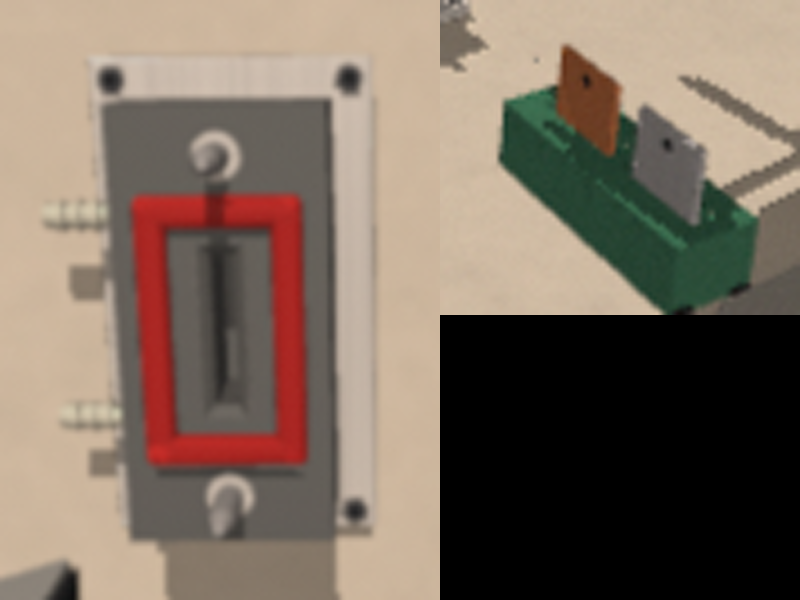

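The crop shows the cell nearly square to the axes, with pin tips at about (282,129) and (285,220) in the full wrist image. Copper is in the rack's +y slot and steel in the −y one. The real grey top is at about (0.49, 0.27).

Emit:
servo_tool(
  motion=[
    [0, -2, -5, -1, 0],
    [0, -4, -11, -2, 0],
    [0, -6.5, -17, -3, 0],
    [0, -6.5, -23, -3, 0],
    [0, -6.5, -23, -3, 0],
    [0, -6.5, -23, -3, 0],
  ],
  squeeze=30,
)

```text
time_s: 0.9
ee_pos: [0.485, -0.2298, 0.3744]
eef_rot: [-3.141, -0.0, 1.57]
force: [0.3, -0.2, -0.2]
grip_width: 0.0941
grip_force: 0.0
```

```bash
python3 - <<'E'
from h import *
d=snap('wrist','w1.png'); o=ctrl.get_obs(); print(o['time_s'],o['ee_pos'],o['eef_rot'])
w=load('wrist0.png')
C=[(230+u/4,90+v/4) for u,v in [(133,197),(300,197),(305,462),(148,465)]]
P=[pix(w,*c,.055)[:2] for c in C]; print(np.round(P,4).tolist(), np.mean(P,0))
for p in [(282,129),(285,220)]: print('pin',pix(w,*p,.077).round(4))
E
```

```text
0.95 [ 0.48515253 -0.2291869   0.37450452] [-3.14127602e+00 -3.51020845e-04  1.57145391e+00]
[[0.4868, 0.0492], [0.5311, 0.0492], [0.5312, -0.0246], [0.4869, -0.0255]] [0.50901455 0.01208005]
pin [0.5101 0.0614 0.077 ]
pin [ 0.5096 -0.0337  0.077 ]
```

View pics/w1.png

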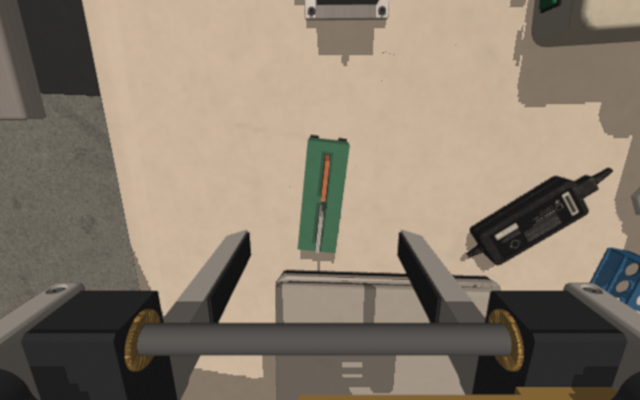

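The rack's top face spans about (309,138) to (336,252), rotated slightly. The copper top edge runs from about (326,155) to (322,203).

```bash
python3 - <<'E'
from h import *
w=load('w1.png')
im=cv2.imread('pics/w1.png'); hsv=cv2.cvtColor(im,cv2.COLOR_BGR2HSV)
g=cv2.inRange(hsv,(60,90,30),(90,255,255)); g[:120]=0;g[270:]=0;g[:,:280]=0;g[:,370:]=0
c=max(cv2.findContours(g,0,1)[0],key=cv2.contourArea)
P=np.array([pix(w,*q[0],.036)[:2]*1000 for q in c],np.float32); print('rack',cv2.minAreaRect(P))
b,gg,r=[im[...,i].astype(int) for i in range(3)]
m=((r>gg*1.7)&(r>90)).astype(np.uint8); m[:140]=0;m[215:]=0;m[:,:305]=0;m[:,345:]=0
ys,xs=np.nonzero(m)
for y in range(ys.min(),ys.max()+1,4): x=xs[ys==y]; print(y,x.min(),x.max(),end=' | ')
P=np.array([pix(w,x,y,.068)[:2]*1000 for x,y in zip(xs,ys)],np.float32); print('\ncop',cv2.minAreaRect(P))
cv2.imwrite('pics/c2.png',cv2.resize(im[130:260,280:370],None,fx=4.5,fy=4.5,interpolation=2))
E
```

```text
rack ((484.60345458984375, -241.9338836669922), (123.98112487792969, 40.33970260620117), 83.8332748413086)
163 327 327 | 167 326 327 | 171 326 326 | Traceback (most recent call last):
  File "<stdin>", line 10, in <module>
    return umr_minimum(a, axis, None, out, keepdims, initial, where)
ValueError: zero-size array to reduction operation minimum which has no identity
```

```bash
python3 - <<'E'
from h import *
w=load('w1.png'); im=cv2.imread('pics/w1.png')
a=np.deg2rad(-6.17); ay=np.array([-np.sin(a),np.cos(a)])
for t in (28,-28):
  for z in (.068,.036):
   for e in (-20,20):
    p=np.array([.4846,-.242])+ay*(t+e)/1000; q=proj(w,[*p,z]); print(t,z,e,q.round(1))
cv2.imwrite('pics/c2.png',cv2.resize(im[130:260,280:370],None,fx=4.5,fy=4.5,interpolation=2))
E
```

```text
28 0.068 -20 [323.  199.4]
28 0.068 20 [327.5 158.9]
28 0.036 -20 [323.1 190.7]
28 0.036 20 [327.2 153.8]
-28 0.068 -20 [317.2 251.2]
-28 0.068 20 [321.3 214.7]
-28 0.036 -20 [317.8 238.3]
-28 0.036 20 [321.5 204.8]
```

View pics/c2.png

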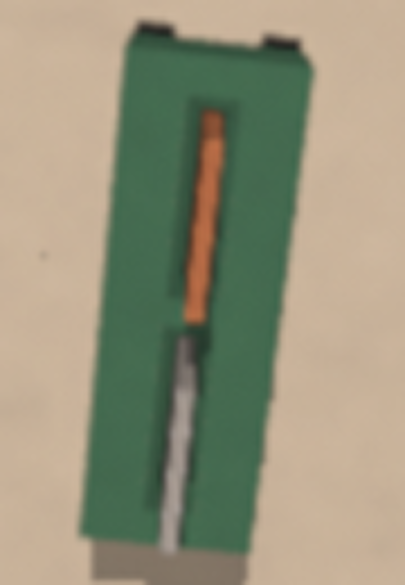

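The copper top edge runs from (327.3,160.7) to (323.3,201.8) in the full image. That puts its centre at about (0.4877, −0.216) with a yaw of about −6°.

Emit:
servo_tool(
  motion=[
    [0, 0.3, 1.4, -5, -6],
    [0, 0.3, 1.4, -10, -6],
    [0.3, 0.3, 1.4, -12.2, -6],
    [0.6, 0.3, 1.4, -12.2, -6],
    [1, 0.3, 1.4, -12.2, -6],
    [1, 0.3, 1.4, -12.2, -6],
    [1, 0.3, 1.4, -12.2, -6],
    [1, 0.3, 1.4, -12.2, -6],
    [1, 0.3, 1.4, -12.2, -6],
  ],
  squeeze=30,
)

```text
time_s: 2.08
ee_pos: [0.488, -0.216, 0.2528]
eef_rot: [3.141, 0.0, 1.466]
force: [-0.7, -0.2, 0.4]
grip_width: 0.0273
grip_force: 0.0
```

Emit:
servo_tool(
  motion=[
    [1, 0, 0, 0, 0],
    [1, 0, 0, 0, 0],
    [1, 0, 0, 0, 0],
    [1, 0, 0, 0, 0],
  ],
)

```text
time_s: 2.58
ee_pos: [0.4878, -0.216, 0.2526]
eef_rot: [-3.141, -0.0, 1.466]
force: [-4.2, -0.1, 1.7]
grip_width: 0.0038
grip_force: 29.9
```

Emit:
servo_tool(
  motion=[
    [1, 0, 0, 0.5, 0],
    [1, 0, 0, 2, 0],
    [1, 0, 0, 5, 0],
    [1, 0, 0, 9, 0],
    [1, 0, 0, 11, 0],
    [1, 0.5, 6, 11, 3],
    [1, 1, 12, 11, 6],
    [1, 2.15, 17, 11, 6],
    [1, 2.15, 17, 11, 6],
    [1, 2.15, 17, 11, 6],
  ],
)

```text
time_s: 3.82
ee_pos: [0.5095, -0.0463, 0.3634]
eef_rot: [3.14, 0.0, 1.571]
force: [0.1, -0.9, -1.6]
grip_width: 0.0039
grip_force: 29.9
```

```bash
python3 - <<'E'
from h import *
snap('wrist','w2.png'); snap('scene','s2.png')
o=ctrl.get_obs(); print(o['ee_pos'],o['eef_rot'],o['grip_width'],o['force'])
a=cv2.imread('pics/w2.png')[60:400,130:510]; b=cv2.imread('pics/s2.png')[120:320,230:440]
o=np.zeros((600,800,3),np.uint8);o[:340,:380]=a;o[:400,380:]=cv2.resize(b,(420,400),interpolation=2);cv2.imwrite('pics/c3.png',o[:400])
E
```

```text
[ 0.50938698 -0.04700342  0.3630475 ] [3.14098547e+00 1.59553612e-04 1.56948923e+00] 0.003676716910271506 [-0.31425785  0.48530827 -0.38676717]
```

View pics/c3.png

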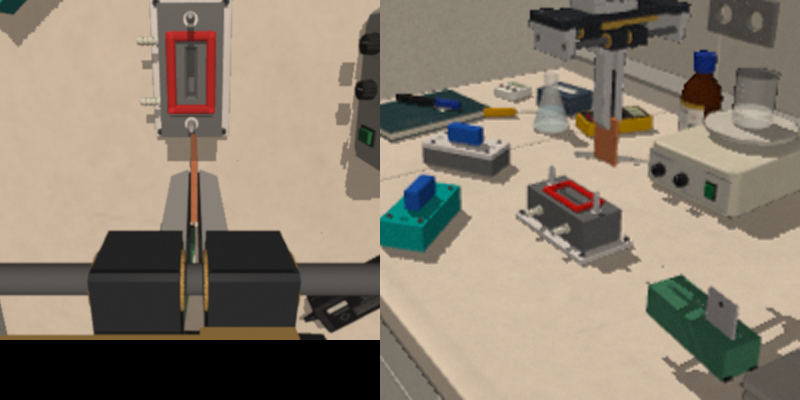

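```bash
python3 - <<'E'
from h import *
w=load('w2.png'); im=cv2.imread('pics/w2.png').astype(int); b,g,r=im[...,0],im[...,1],im[...,2]
m=((r>150)&(g<70)&(b<70)).astype(np.uint8); m[250:]=0
c=max(cv2.findContours(m,0,1)[0],key=cv2.contourArea)
P=np.array([pix(w,*q[0],.055)[:2]*1000 for q in c],np.float32); print(cv2.minAreaRect(P), np.round(w['W'],3)[:3,3])
for p in [(320,77),(321,183)]: print('pin',pix(w,*p,.077).round(4))
t=np.array([.5094,-.047,.363])
for o in [(0,.02,-.2426),(0,-.02,-.2426),(0,.02,-.1846)]: print(o,proj(w,t+o).round(1))
hsv=cv2.cvtColor(im.astype(np.uint8),cv2.COLOR_BGR2HSV)
k=cv2.inRange(hsv,(4,100,60),(16,255,255))
for v in range(180,300,8):
  x=np.nonzero(k[v,300:345])[0]; print(v, (x.min()+300,x.max()+300) if len(x) else None,end=' ')
gg=im[:,:,:].copy().astype(np.uint8)[60:300,260:390]; cv2.imwrite('pics/c4.png',cv2.resize(gg,None,fx=2.5,fy=2.5,interpolation=2))
E
```

```text
((508.4083251953125, 12.697498321533203), (43.98599624633789, 73.44456481933594), 0.19509710371494293) [0.511 0.037 0.343]
pin [0.508  0.0591 0.077 ]
pin [ 0.5087 -0.0293  0.077 ]
(0, 0.02, -0.2426) [321.6 193.8]
(0, -0.02, -0.2426) [321.7 242.3]
(0, 0.02, -0.1846) [321.1 221.5]
180 None 188 None 196 (np.int64(321), np.int64(325)) 204 (np.int64(321), np.int64(326)) 212 (np.int64(321), np.int64(326)) 220 (np.int64(321), np.int64(327)) 228 (np.int64(321), np.int64(326)) 236 (np.int64(320), np.int64(327)) 244 (np.int64(320), np.int64(327)) 252 (np.int64(320), np.int64(327)) 260 (np.int64(320), np.int64(327)) 268 (np.int64(320), np.int64(327)) 276 (np.int64(320), np.int64(327)) 284 None 292 None
```

View pics/c4.png

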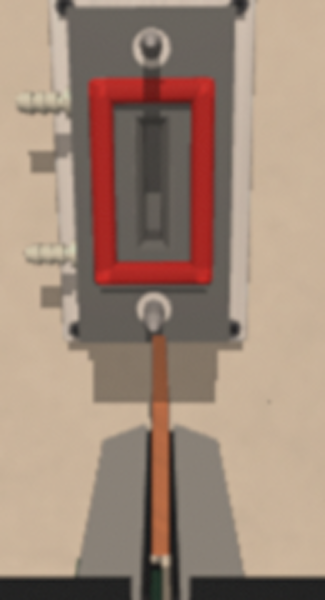

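The held coupon's bottom corner shows at about (324,194), where the calibration predicts x = 321.6. The wrist camera is therefore biased by about +1.5 mm in x. The corrected cell centre is about (0.5068, 0.0127).

Emit:
servo_tool(
  motion=[
    [1, -0.2, 3, 0, 0],
    [1, -0.25, 5.9, 0, 0],
    [1, -0.25, 5.9, -3, 0],
    [1, -0.25, 5.9, -6, 0],
    [1, -0.25, 5.9, -7, 0],
    [1, -0.25, 5.9, -7.5, 0],
    [1, -0.25, 5.9, -8, 0],
    [1, -0.25, 5.9, -8, 0],
  ],
)

```text
time_s: 4.92
ee_pos: [0.5071, 0.0129, 0.2829]
eef_rot: [3.141, 0.0, 1.571]
force: [1.0, -0.1, -0.3]
grip_width: 0.0036
grip_force: 29.9
```

Emit:
servo_tool(
  motion=[
    [1, 0, 0, -0.5, 0],
    [1, 0, 0, -1, 0],
    [1, 0, 0, -1.5, 0],
    [1, 0, 0, -2, 0],
    [1, 0, 0, -2.2, 0],
    [1, 0, 0, -2.4, 0],
    [1, 0, 0, -2.5, 0],
    [1, 0, 0, -2.5, 0],
  ],
)

```text
time_s: 5.92
ee_pos: [0.5072, 0.013, 0.2585]
eef_rot: [3.14, 0.0, 1.571]
force: [-2.5, -0.2, 9.0]
grip_width: 0.0035
grip_force: 30.0
```

Emit:
servo_tool(
  motion=[
    [1, 0, 0, -0.1, 0],
    [0.6, 0, 0, -0.05, 0],
    [0.4, 0, 0, 0, 0],
    [0.2, 0, 0, 0, 0],
    [0, 0, 0, 0, 0],
    [0, 0, 0, 4, 0],
    [0, 0, 0, 9, 0],
    [0, 0, 4, 11.5, 0],
    [0, 0, 4, 11.5, 0],
  ],
)

```text
time_s: 7.05
ee_pos: [0.507, 0.0544, 0.3744]
eef_rot: [3.138, -0.0, 1.573]
force: [-0.4, -0.2, -0.7]
grip_width: 0.0802
grip_force: 0.0
```

```bash
python3 - <<'E'
from h import *
snap('wrist','w3.png'); snap('scene','s3.png')
o=ctrl.get_obs(); print(o['time_s'],o['ee_pos'],o['grip_width'],o['force'])
E
```

```text
7.15 [0.50684948 0.05292828 0.37202755] 0.08828403216732543 [ 0.38596119 -0.56244574 -0.34194735]
```

Emit:
servo_tool(
  motion=[
    [0, -1, 6, 0, 0],
    [0, -2, 12, 0, 0],
    [0, -2, 18, 0, 0],
    [0, -2, 22, 0, 0],
    [0, -2, 22, 0, 0],
    [0, -2, 22, 0, 0],
  ],
)

```text
time_s: 7.9
ee_pos: [0.4873, 0.272, 0.3716]
eef_rot: [-3.14, 0.001, 1.57]
force: [-0.6, -1.0, 0.4]
grip_width: 0.0941
grip_force: 0.0
```

```bash
python3 - <<'E'
from h import *
snap('wrist','w4.png'); 
o=ctrl.get_obs(); print(o['time_s'],o['ee_pos'],o['grip_width'],o['force'])
a=cv2.imread('pics/w3.png')[60:300,200:420]; b=cv2.imread('pics/w4.png')[40:340,100:460]; c=cv2.imread('pics/s3.png')[180:310,280:430]
o=np.zeros((540,800,3),np.uint8);o[:240,:220]=a;o[:240,220:497]=cv2.resize(c,(277,240));o[240:,:360]=b; cv2.imwrite('pics/c5.png',o)
E
```

```text
7.95 [0.48733653 0.27175097 0.37194771] 0.09416174846631159 [ 0.48613552 -0.89965247  0.78252257]
```

View pics/c5.png

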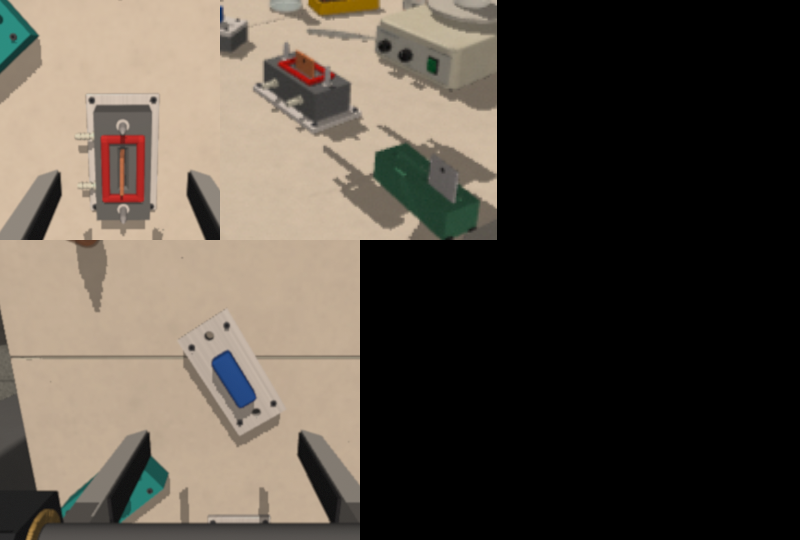

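The coupon stands in the slot and the steel one is still in the rack. The top half's blue bar is at about (334,180) in the full wrist image, with its long axis turned about 30° from y.

```bash
python3 - <<'E'
from h import *
w=load('w4.png'); im=cv2.imread('pics/w4.png'); hsv=cv2.cvtColor(im,cv2.COLOR_BGR2HSV)
m=cv2.inRange(hsv,(105,120,60),(125,255,255)); m[280:]=0
c=max(cv2.findContours(m,0,1)[0],key=cv2.contourArea)
P=np.array([pix(w,*q[0],.064)[:2]*1000 for q in c],np.float32); print('bar',cv2.minAreaRect(P),cv2.boundingRect(c))
# plate
q=cv2.inRange(hsv,(0,0,120),(179,38,255)); 
n,l,s,cc=cv2.connectedComponentsWithStats(q)
for i in range(1,n):
    if s[i,4]>800: print(s[i],cc[i])
q[:]=0
for (u,v) in [(178,338),(228,310),(281,410),(240,436)]:
    print(pix(w,u+100,v-240+40,.036).round(4))
w=load('w3.png'); im=cv2.imread('pics/w3.png').astype(int)
b,g,r=im[...,0],im[...,1],im[...,2]; m=((r>150)&(g<70)&(b<70)).astype(np.uint8); m[290:]=0
c=max(cv2.findContours(m,0,1)[0],key=cv2.contourArea)
P=np.array([pix(w,*q[0],.055)[:2]*1000 for q in c],np.float32); print('gasket',cv2.minAreaRect(P))
E
```

```text
bar ((497.7294006347656, 286.70574951171875), (20.667587280273438, 55.30683135986328), 31.647186279296875) (312, 151, 43, 57)
[   0   48   73   57 2853] [29.66421311 78.01507185]
[ 489   88   71   59 2936] [521.46049046 115.82493188]
[ 177  231   69   77 1373] [210.13911143 270.61689731]
[ 403  231   68   71 1357] [436.90862196 270.22918202]
[   0  281   74   56 1071] [ 28.70401494 307.3697479 ]
[0.4417 0.3235 0.036 ]
[0.4924 0.3508 0.036 ]
[0.5504 0.2463 0.036 ]
[0.5062 0.2156 0.036 ]
gasket ((520.4966430664062, 13.790205001831055), (74.70125579833984, 22.69989585876465), 87.62797546386719)
```

Emit:
servo_tool(
  motion=[
    [0, 0.9, 1.45, 0, 10],
    [0, 0.9, 1.45, -2, 20],
    [0, 0.9, 1.45, -5, 31],
    [0, 0.9, 1.45, -10, 31],
    [0, 0.9, 1.45, -12.8, 31],
    [0, 0.9, 1.45, -13.4, 31],
    [0.5, 0.9, 1.45, -13.4, 31],
    [1, 0.9, 1.45, -13.4, 31],
    [1, 0.9, 1.45, -13.4, 31],
    [1, 0.9, 1.45, -13.4, 31],
    [1, 0.9, 1.45, -13.4, 31],
    [1, 0.9, 1.45, -13.4, 31],
    [1, 0.9, 1.45, -13.4, 31],
    [1, 0.9, 1.45, -13.4, 31],
    [1, 0.9, 1.45, -13.4, 31],
  ],
  squeeze=50,
)

```text
time_s: 9.82
ee_pos: [0.4959, 0.2875, 0.2386]
eef_rot: [-3.141, -0.0, 2.112]
force: [-1.1, -0.5, 0.9]
grip_width: 0.022
grip_force: 50.0
```

Emit:
servo_tool(
  motion=[
    [1, 0, 0, 1, 0],
    [1, 0, 0, 4, 0],
    [1, 0, 0, 8, 0],
    [1, 0, -1, 12, -10],
    [1, 0.5, -3, 12, -20],
    [1, 1, -5, 12, -31],
    [1, 1, -5, 12, -31],
    [1, 1, -5, 12, -31],
    [1, 1, -5, 12, -31],
  ],
)

```text
time_s: 10.95
ee_pos: [0.5058, 0.2381, 0.3587]
eef_rot: [-3.142, -0.0, 1.573]
force: [0.4, -0.1, -4.4]
grip_width: 0.0217
grip_force: 50.0
```

```bash
python3 - <<'E'
from h import *
snap('wrist','w5.png'); snap('scene','s5.png')
o=ctrl.get_obs(); print(o['time_s'],o['ee_pos'],o['eef_rot'],o['grip_width'],o['force'])
im=cv2.imread('pics/w5.png')
cv2.imwrite('pics/c6.png',np.hstack([cv2.resize(im[100:400,200:440],(480,600),interpolation=2),cv2.resize(cv2.imread('pics/s5.png')[60:360,200:360],(320,600),interpolation=2)]))
E
```

```text
11.05 [0.50584008 0.23797512 0.35860191] [-3.14144977e+00 -2.05856532e-06  1.57260689e+00] 0.021724789472733257 [ 0.11643714 -0.11442283 -4.00033926]
```

View pics/c6.png

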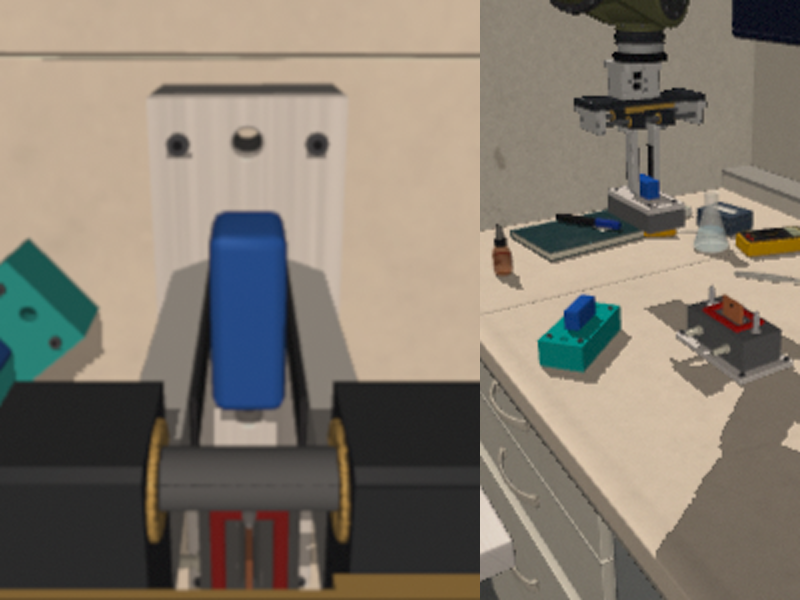

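```bash
python3 - <<'E'
from h import *
w=load('w5.png'); t=np.array([.5058,.238,.3586])
for n,p,z in [('L',(275,147.5),.156),('R',(373.5,147.5),.156),('hole',(323.5,170.5),.156),('screwL',(289,172.5),.156),('screwR',(358.5,172.5),.156),('barL',(306,221),.184),('barR',(342.5,221),.184),('bar bottom end',(323,303.5),.184)]:
    print(n,((pix(w,*p,z)-t)*1000).round(1))
im=cv2.imread('pics/w5.png'); g=cv2.cvtColor(im,cv2.COLOR_BGR2GRAY)
print(g[160:182,323], g[140:152,300],g[140:152,350])
print(pix(w,322.5,172,.156)-t)
E
```

```text
L [ -27.8   59.4 -202.6]
R [  30.5   59.5 -202.6]
hole [   0.9   45.6 -202.6]
screwL [ -20.    44.3 -202.6]
screwR [  22.2   44.4 -202.6]
barL [  -8.4   23.7 -174.6]
barR [  11.2   23.7 -174.6]
bar bottom end [   0.8  -28.  -174.6]
[183 182 171 150 157 172 176 169 130  75  47  44  44  44  49  74 109 130
 149 176 186 183] [175 156 115  79  70  73  92 127 155 173 179 181] [174 147 104  75  70  77  99 131 161 179 183 184]
[ 0.00032823  0.04468055 -0.2026    ]
```

Relative to the TCP, the plate's corners and hole put the top half's centre at about (+1.2, −2.1) mm. The TCP target is therefore about (0.5072, 0.0148).

Emit:
servo_tool(
  motion=[
    [1, 0, -4, 0, 0],
    [1, 0, -9, 0, 0],
    [1, 0.1, -14, 0, 0],
    [1, 0.1, -19, 0, 0],
    [1, 0.15, -22.3, 0, 0],
    [1, 0.15, -22.3, 0, 0],
    [1, 0.15, -22.3, -2, 0],
    [1, 0.15, -22.3, -3.5, 0],
    [1, 0.15, -22.3, -4.3, 0],
    [1, 0.15, -22.3, -4.7, 0],
    [1, 0.15, -22.3, -5, 0],
    [1, 0.15, -22.3, -5, 0],
  ],
)

```text
time_s: 12.55
ee_pos: [0.5075, 0.0145, 0.3088]
eef_rot: [3.141, 0.0, 1.571]
force: [0.4, -0.6, -4.2]
grip_width: 0.0213
grip_force: 50.0
```

Emit:
servo_tool(
  motion=[
    [1, 0, 0, -0.3, 0],
    [1, 0, 0, -0.6, 0],
    [1, 0, 0, -0.9, 0],
    [1, 0, 0, -1.2, 0],
    [1, 0, 0, -1.2, 0],
  ],
)

```text
time_s: 13.18
ee_pos: [0.5075, 0.0145, 0.2964]
eef_rot: [-3.141, -0.0, 1.571]
force: [-0.3, 1.0, -3.9]
grip_width: 0.0218
grip_force: 50.0
```

Emit:
servo_tool(
  motion=[
    [1, 0, 0, -0.2, 0],
    [1, 0, 0, -0.4, 0],
    [1, 0, 0, -0.6, 0],
    [1, 0, 0, -0.7, 0],
    [1, 0, 0, -0.8, 0],
    [1, 0, 0, -0.8, 0],
  ],
  squeeze=60,
)

```text
time_s: 13.92
ee_pos: [0.5075, 0.0145, 0.2893]
eef_rot: [3.141, 0.0, 1.571]
force: [-4.3, 0.3, 8.2]
grip_width: 0.0217
grip_force: 60.0
```

Emit:
servo_tool(
  motion=[
    [1, 0, 0, -0.05, 0],
    [1, 0, 0, -0.1, 0],
    [1, 0, 0, -0.15, 0],
    [1, 0, 0, -0.15, 0],
  ],
)

```text
time_s: 14.42
ee_pos: [0.5075, 0.0145, 0.2885]
eef_rot: [3.141, 0.0, 1.571]
force: [-9.7, -0.5, 17.4]
grip_width: 0.0214
grip_force: 60.0
```

Emit:
servo_tool(
  motion=[
    [1, -0.05, 0, 0, 0],
    [1, -0.08, 0, -0.05, 0],
    [1, -0.08, 0, -0.1, 0],
    [1, -0.08, 0, -0.1, 0],
    [1, -0.08, 0, -0.1, 0],
  ],
)

```text
time_s: 15.05
ee_pos: [0.507, 0.0145, 0.2885]
eef_rot: [3.139, 0.0, 1.571]
force: [-8.9, 1.1, 26.1]
grip_width: 0.0213
grip_force: 60.0
```

```bash
python3 - <<'E'
from h import *
snap('scene','s6.png'); 
o=ctrl.get_obs(); print(o['time_s'],o['ee_pos'],o['eef_rot'],o['force'],o['moment'],o['grip_width'])
im=cv2.imread('pics/s6.png')
cv2.imwrite('pics/c7.png',cv2.resize(im[130:310,190:430],(800,600),interpolation=2))
E
```

```text
15.1 [0.50700808 0.01451541 0.28849112] [3.13867317e+00 1.70184037e-04 1.57088056e+00] [-9.3433443   0.11095208 24.84911054] [0.09517765 1.94365897 0.03170746] 0.021478708549948166
```

View pics/c7.png

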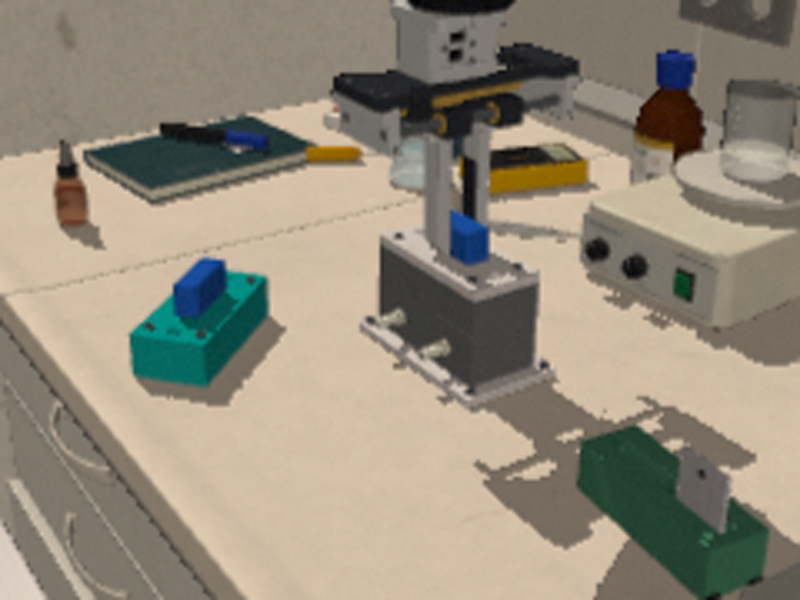

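The halves meet with no red visible (cell at about (455,300) in the crop). TCP z stayed put while the push rose from 17 to 26 N, so the gasket is bottomed out. Steel, flask and bottle look undisturbed.

```bash
python3 -c "
from station import ctrl
print(ctrl.hand_in())"
```

```text
the job is handed in; nothing more can be done
None
```

The job is handed in, with the verdict not shown: the copper coupon is home in the cell slot, and the upper half is on its pins, held shut with about 25 N; the steel coupon, flask and dropper bottle look undisturbed.

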